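# Hang profile samples on the balance rack

## Robot

A 6-joint arm with a two-finger parallel gripper is mounted at the origin on the work surface. World frame = base frame: x ahead of the robot, y to its left, z up, the work surface at z = 0. Lengths are in mm, angles in degrees, forces in N, time in s.
With the tool pointing down it reaches from about 375 to 925 mm from the base axis. Payload 5.7 kg.
Tool frame: the origin (TCP) lies on the centre line of the jaws, within the pads' length; the fingertips stand 8 mm ahead of it and the grasp point (between the pads) lies 11 mm behind it; z points along the fingers, x is the direction in which the jaws open and shut, and the axes are right-handed (so a half turn about z gives the same grasp; the last joint's range is limited). The gripper opens to 85 mm and grips with 20 to 120 N. Pads are 22 mm wide; open, the fingers measure 114 mm over their backs; the gripper's body (76 mm by 85 mm) begins 54 mm behind the grasp point. The pads swing forward as they close: fully open they stand 13 mm farther back than shut.
Start: joints at [-71.683, 20.558, 86.54, -0, 72.909, -6.595], TCP at [252.718, -544.144, 200.267] pointing down, gripper open.
Joint ranges: [-170.27, 170.27], [-57.76, 135], [12.27, 136.19], [-55.21, 235.2], [11.17, 155.16], [-170.74, 170.74]. Speed limits (degrees/s): [136.94, 136.94, 180, 180, 180, 180].

## Interface

Orientations are given as a 3x3 rotation matrix whose columns are the frame's x, y, z axes.
In Python, from plant import bot, vision, ticket gives the robot as it stands. The module is installed in compiled form; this text tells all that it offers.
- The arm moves only by the shell command python3 -m creep 'ROWS' [OPENING] [FORCE]. ROWS is JSON, a list that holds one entry, the list of rows, each a list of 6 numbers: the shift along the tool's x, y, z in units of 25 mm (1.0 is 25 mm), then the turn, a rotation vector about the tool's x, y, z in units of 10 degrees (1.0 is 10 degrees). In form: [[[dx, dy, dz, wx, wy, wz], ...]]. A call has 1 to 8 rows; each row is the pose to reach, as a shift and turn from the pose commanded when the call began, along the tool's axes at that moment; what a row does not reach only later rows make up. A row lasts 1/8 s, in which the tool goes at most 62.5 mm and 10.7 degrees, less where a joint would pass 70% of its speed; a pose out of reach is approached as far as the arm can. A call with a gripper value outside its range is refused whole. OPENING is the finger opening in mm, from 0 to 85.4, set as the call begins (- or left out, the last holds). The fingers move at their own pace and stop on an object; FORCE is the grip in N (left out, the last holds). Time passes only in rows, so rows that repeat a pose let the fingers close. It gives the time, the measured TCP pose, the force and the opening at its end, in the units of the state.
- bot.state(): the state, without advancing time (a new reading comes with each control period).
- vision.grab_frame(name): name is "side" or "top"; returns the picture (384x512x3 uint8, red, green, blue); there is no depth.
- vision.get_calibration(name): a dict with "fx", "fy", "cx", "cy" (pixels), "k1" (the pictures are not rectified: a ray, as slopes to the right and down, at radius r is drawn at 1 + k1 r^2 times it, then the intrinsics apply), "world_to_cam" (4x4, takes a point from world to camera coordinates). Camera axes: x right, y up, looking along -z (the intrinsics and any distortion apply to the point x, -y, -z); pixel columns grow to the right and rows downward; lengths in mm; the calibration is good to about 2 mm. A picture is of the moment at which its call begins. get_calibration takes no time and is no camera call.
- ticket.sign_off(): hands the job in, once; it reports no verdict.
The state is a dict: "time": time; "joint_positions": joint angles; "qd": joint speeds; "joint_efforts": joint torques, N m; "tcp_pos": TCP position; "ee_rot": TCP orientation; "contact_force": force on the tool from outside, world axes, zero at the start; "wrist_torque": the same for the moment, N m; "grip_width": finger opening in mm.
Only numpy, scipy, OpenCV 4.12 (cv2) and the standard library are available. Lean on these libraries where they do the work, as an engineer would, in place of code of your own. Each camera call takes 0.05 s, during which the arm holds its last target. There are 200 camera calls.

## Task

Push the carton on the table out from under the balance bar, out of the way of anything hanging there. Then hang the long aluminium profile on the yellow place of the side that carries only an empty hanger, and after it the standing short white profile on the yellow place beside the short one already hanging, so the bar ends level. The bar must never tip right over to its stop; leave what already hangs there on the bar, and everything else on the bench where it is.

Things in the scene. Friction and masses are not known exactly. Their poses are not given: they have to be found in the camera images.
- rack: Fixed stand of the balance rack. Origin on the table under the bar's pivot; its y axis runs along the bar, +x points away from the robot (it may be turned a little). Foot plate 120 x 70 x 12 mm, from 40 mm before to 80 mm behind the bar; post 30 x 30 mm, 35 mm behind the bar, a head behind the pivot; the bar's axis is 250 mm up.
- bar (a joint): Tilt of the bar about its pivot, rad: 0 level, positive = left (+y) end up, stops at +-0.18 (reaching 0.165 counts as tipped over). A damped spring, about 3 N m per rad, levels it. It starts tilted about 0.065 towards the hanging short piece; once the long piece hangs on the other side it tilts about 0.12 that way; with both hung it is level. A second short piece on the short side first, or the long piece there, would tip it over.
- bar_mid (a point): Bar's axis at the pivot, moving with the bar (y along the bar). Steel bar 12 mm diameter, 412 mm long, with a red hub of radius 17 mm, 30 mm long along x, at the pivot.
- place_left (a point): Point on the bar's axis at the middle of the left (+y) yellow place, 165 mm from the pivot; moves with the bar. The place is yellow and lies between two black collars (22 mm diameter, 5 thick) at 140 and 190 mm.
- place_right (a point): The same on the right (-y), 165 mm from the pivot.
- long_piece: Long aluminium-grey profile standing on the table, 0.34 kg, with a hook. Body 40 (x) x 30 (y) x 130 (z) mm; origin at the centre of its underside, z up. At its top is a steel hook 14 wide with the shank on its own -x side, open below and to +x: 26 mm clear between shank and tip along x, the tip ends 18 mm below the seat. Above the hook an orange upright grip 12 (x) x 20 (y) mm, from 5 to 51 mm above the seat. 
- long_piece_seat (a point): Underside of the hook's crown (a shallow inverted V), 195 mm above the piece's origin on its centre line, 65 mm above the body's top. Hanging, it lies 7 mm above the bar's axis.
- short_piece: Short white profile standing on the table, 0.22 kg. Body 40 (x) x 30 (y) x 70 (z) mm; origin at the centre of its underside. The same hook and grip as the long piece.
- short_piece_seat (a point): Underside of its hook's crown, 135 mm above its origin, 65 above the body's top.
- short_hung: Short white profile like the standing one, hanging at the start 110 mm from the pivot on one side, left or right.
- short_hung_seat (a point): Underside of its hook's crown, on the bar.
- empty_hanger: Hook with orange grip but no profile, 40 g, reaching 77 mm below its seat; hangs at the start 110 mm from the pivot on the other side. Origin 65 mm below the seat.
- empty_hanger_seat (a point): Underside of its hook's crown, on the bar.
- carton: Closed brown carton, 130 (x) x 100 (y) x 90 (z) mm, 0.35 kg, standing on the table under the bar's side with the empty hanger, mostly on the robot's side of the bar. Origin at the centre of its underside. A hanging long piece reaches down to 62 mm (level) or 40 mm (dipped), so it would land on it. Clear of the bar: its centre over 225 mm from the pivot along the bar, or over 105 mm before or behind the bar.
- offcut: Bystander: profile offcut lying behind the rack, 120 x 40 x 30 mm.
- nut_bin: Bystander: blue bin, 160 x 110 x 60 mm, on the left.
- spray_can: Bystander: can, 56 mm diameter, 170 high, far right.
- wrench: Bystander: steel wrench lying on the right.
- tape_measure: Bystander: yellow tape measure, 70 x 35 x 65 mm, on the right.
- marker_cup: Bystander: grey cup, 76 mm diameter, 90 high, far left.
There are look-alikes about, which are no part of the job. There is more than one size of the carton; the job needs the middle-sized.

How it is judged:
By the outcome, as a careful person would: the job done as asked, in the order asked, and still so for the second after the job is handed in, with the robot touching nothing.
It also fails if it takes over 72 s, if anything falls off the work surface, if the arm or the gripper's body presses on something with over 40 N, if the wrist force passes 120 N, or if a joint passes its speed limit or range.

## Working session

There is one attempt and no reset: what is moved stays moved. The work goes in short steps, Python scripts to look and compute and a shell command to move; the robot and the scene stay as the last step left them, time stands still between calls to the robot, and variables do not carry over. Pictures are saved under pics/ and viewed, about 8 in all and at most 12, crops included, and the job is handed in when it is done.

```bash
mkdir -p pics; ls; python3 - <<'E'
from plant import bot, vision, ticket
import cv2, numpy as np
s=bot.state(); print({k:np.round(v,3).tolist() for k,v in s.items()})
for n in("side","top"):
    im=vision.grab_frame(n); cv2.imwrite(f"pics/{n}0.png",im[:,:,::-1])
    c=vision.get_calibration(n); print(n,{k:np.round(v,4).tolist() for k,v in c.items()})
a=[cv2.imread(f"pics/{n}0.png") for n in("side","top")]
for n,i in zip("st",a): cv2.imwrite(f"pics/{n}0big.png",cv2.resize(i,(800,600),interpolation=cv2.INTER_CUBIC))
E
```

```text
pics
{'time': 0.0, 'joint_positions': [-71.684, 20.598, 86.6, -0.001, 72.908, -6.594], 'qd': [0.063, -0.006, -0.066, -0.043, -0.021, -0.028], 'joint_efforts': [0.003, -52.761, -27.862, 0.0, 0.013, 0.0], 'tcp_pos': [252.476, -543.474, 199.446], 'ee_rot': [[0.421, -0.907, -0.001], [-0.907, -0.421, 0.002], [-0.002, -0.0, -1.0]], 'contact_force': [0.939, -0.275, -0.754], 'wrist_torque': [-0.005, -0.016, -0.011], 'grip_width': 85.23}
side {'fx': 409.4702, 'fy': 409.4702, 'cx': 254.3654, 'cy': 187.5574, 'k1': -0.1252, 'world_to_cam': [[0.9643, -0.2645, 0.015, -518.3297], [0.1319, 0.5283, 0.8388, -208.5551], [-0.2298, -0.8068, 0.5443, -1521.7224], [0.0, 0.0, 0.0, 1.0]]}
top {'fx': 400.9142, 'fy': 400.9142, 'cx': 258.3138, 'cy': 187.6964, 'k1': -0.0039, 'world_to_cam': [[-0.0065, -0.9997, -0.0244, 16.5124], [0.9992, -0.0074, 0.0391, -540.0488], [-0.0393, -0.0242, 0.9989, -1378.8457], [0.0, 0.0, 0.0, 1.0]]}
```

View pics/s0big.png

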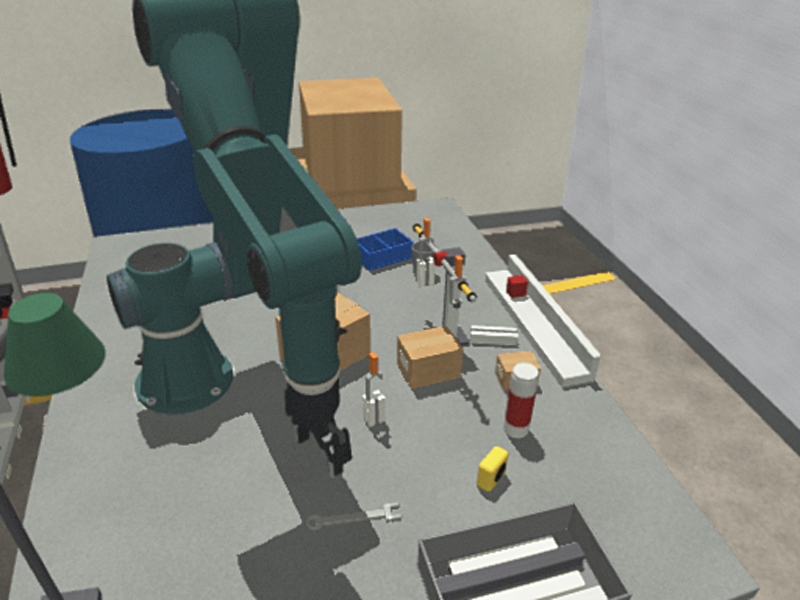

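View pics/t0big.png

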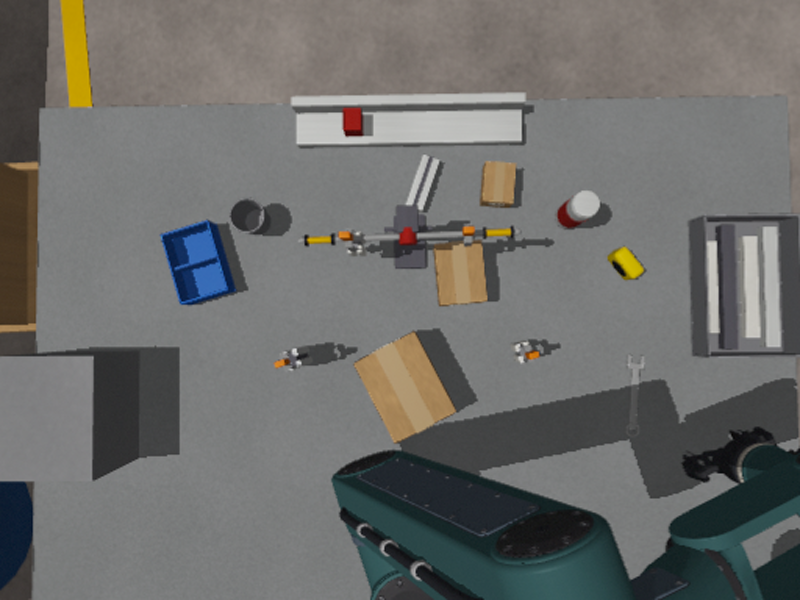

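Three cartons stand about (top view, 800x600 px): large at (405,385), middle at (461,274) against the bar's right side, and small at (499,184) behind the bar. The middle one fits: roughly 100x130 mm, on the robot's side, below the empty hanger. The bar's hub is at (407,237), the short piece hangs on the left at (345,240) and the empty hanger on the right at (470,232). The standing hooked pieces are at (290,358) and (527,350).

```bash
cat > h.py <<'E'
import cv2, numpy as np
from plant import bot, vision, ticket
def cal(n):
    c=vision.get_calibration(n); K=np.array([[c['fx'],0,c['cx']],[0,c['fy'],c['cy']],[0,0,1]],float)
    M=np.diag([1,-1,-1,1.])@np.array(c['world_to_cam']); return K,np.array([c['k1'],0,0,0.]),M
CAL={n:cal(n) for n in("side","top")}
def norm(n,p):
    K,d,M=CAL[n]; return cv2.undistortPoints(np.array(p,float).reshape(-1,1,2),K,d).reshape(-1,2)
def plane(n,p,z):   # pixel -> world at height z
    M=CAL[n][2]; R,t=M[:3,:3],M[:3,3]; C=-R.T@t
    D=np.c_[norm(n,p),np.ones(len(np.reshape(p,(-1,2))))]@R
    return C+D*((z-C[2])/D[:,2])[:,None]
def tri(ps,pt):
    X=cv2.triangulatePoints(CAL['side'][2][:3],CAL['top'][2][:3],norm('side',ps).T,norm('top',pt).T); return (X[:3]/X[3]).T
def proj(n,X):
    K,d,M=CAL[n]; return cv2.projectPoints(np.array(X,float).reshape(-1,1,3),cv2.Rodrigues(M[:3,:3])[0],M[:3,3],K,d)[0].reshape(-1,2)
HSV={'orange':((4,170,120),(14,255,255)),'yellow':((20,150,110),(32,255,255)),'red':((0,170,80),(3,255,255)),'brown':((8,70,90),(20,168,255)),'white':((0,0,150),(180,40,255))}
def mask(im,c): return cv2.inRange(cv2.cvtColor(im,cv2.COLOR_RGB2HSV),*[np.array(v,np.uint8) for v in HSV[c]])
def blobs(im,c,amin=8):
    n,l,s,ce=cv2.connectedComponentsWithStats(mask(im,c)); return [(np.round(ce[i],1).tolist(),s[i].tolist()) for i in range(1,n) if s[i][4]>=amin]
def snap(n,name):
    im=vision.grab_frame(n); cv2.imwrite(f'pics/{name}.png',im[:,:,::-1]); return im
E
python3 - <<'E'
from h import *
for n in("side","top"):
    im=cv2.imread(f'pics/{n}0.png')[:,:,::-1].copy()
    for c in('orange','yellow','red'): print(n,c,blobs(im,c))
    if n=='top':
        for ce,s in blobs(im,'brown',150):
            if ce[0]<60: continue
            m=np.zeros(im.shape[:2],np.uint8); x,y,w,h,a=s; m[y:y+h,x:x+w]=mask(im,'brown')[y:y+h,x:x+w]
            b=cv2.boxPoints(cv2.minAreaRect(cv2.findNonZero(m))); P=plane('top',b,90); print('brown',ce,s,P[:,:2].round(0).tolist(),np.linalg.norm(np.diff(P,axis=0),axis=1).round(),P.mean(0).round(1))
    x0,y0=(170,90) if n=='top' else (200,130); 
    cv2.imwrite(f'pics/{n}0crop.png',cv2.resize(im[y0:y0+150,x0:x0+200,::-1],(800,600),interpolation=cv2.INTER_CUBIC))
E
```

```text
side orange [([272.5, 145.4], [271, 140, 3, 12, 24]), ([293.2, 169.5], [292, 164, 4, 13, 42]), ([238.4, 232.1], [236, 226, 5, 13, 49])]
side yellow [([267.2, 146.4], [265, 145, 5, 4, 14]), ([370.2, 180.4], [348, 174, 46, 14, 253]), ([297.5, 184.6], [295, 182, 6, 7, 24]), ([24.9, 255.0], [19, 253, 14, 5, 38]), ([313.9, 299.1], [306, 286, 19, 28, 299])]
side red [([1.7, 115.9], [0, 109, 5, 15, 36]), ([281.1, 164.1], [278, 161, 8, 9, 38]), ([330.7, 182.5], [325, 176, 12, 14, 114]), ([2.7, 200.0], [1, 197, 4, 7, 19]), ([332.2, 262.9], [325, 252, 17, 21, 195])]
top orange []
top yellow [([48.5, 33.6], [39, 0, 20, 68, 994]), ([318.9, 148.4], [311, 146, 16, 5, 66]), ([204.0, 153.0], [196, 151, 16, 5, 61]), ([400.9, 167.8], [389, 158, 23, 21, 252])]
top red [([225.0, 76.0], [220, 69, 11, 15, 165]), ([360.3, 137.9], [357, 131, 10, 13, 65]), ([260.4, 151.2], [255, 146, 11, 11, 87])]
brown [318.5, 116.7] [307, 103, 23, 29, 564] [[725.0, -149.0], [817.0, -158.0], [810.0, -227.0], [719.0, -218.0]] [92. 70. 92.] [ 767.5 -188.1   90. ]
brown [294.1, 174.6] [277, 154, 35, 42, 1227] [[641.0, -50.0], [650.0, -151.0], [520.0, -163.0], [510.0, -62.0]] [102. 131. 102.] [ 580.3 -106.4   90. ]
brown [258.6, 247.7] [226, 212, 66, 72, 2612] [[393.0, 120.0], [460.0, -10.0], [290.0, -97.0], [224.0, 32.0]] [145. 190. 145.] [341.8  11.2  90. ]
```

View pics/top0crop.png

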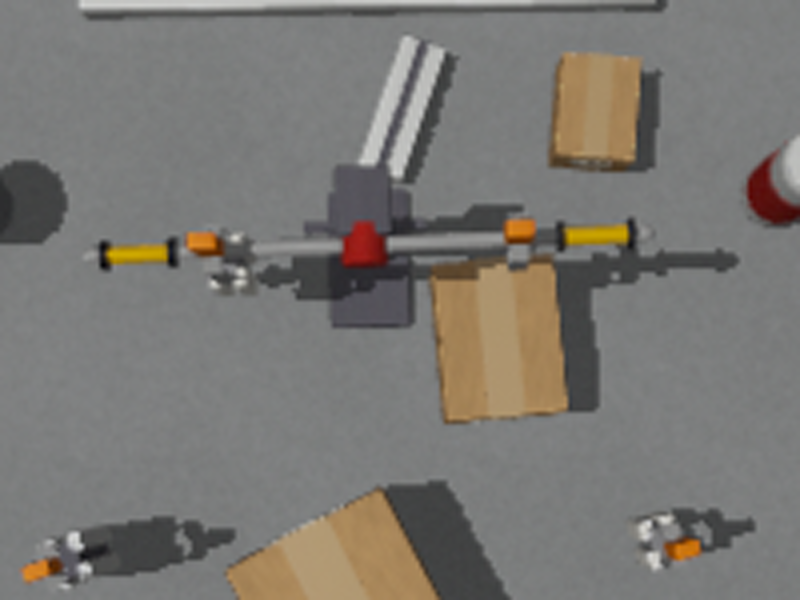

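The crop (offset 170,90, x4) shows the middle carton alone under the empty hanger, grip at (519,231). Its measured 102x131 mm top confirms it as the carton meant. Short piece hangs at (205,243); places at (137,253) and (597,235).

```bash
python3 - <<'E'
from h import *
im=cv2.imread('pics/top0.png')[:,:,::-1].copy()
import h
h.HSV['orange']=((8,200,150),(19,255,255))
for b in blobs(im,'orange',6): print(b)
hub=tri([281.1,164.1],[260.4,151.2]);R=tri([297.5,184.6],[318.9,148.4]);L=tri([267.2,146.4],[204,153])
print(hub.round(1),R.round(1),L.round(1)); d=(L-R)[0]; print('yaw bar',np.degrees(np.arctan2(-d[0],d[1])),np.linalg.norm(d),'tilt',d[2]/np.linalg.norm(d))
print('hanger grip',tri([293.2,169.5],[170+519/4,90+231/4]),'short grip',tri([238.4,232.1],[170+683/4,90+548/4]),'hung grip',tri([272.5,145.4],[170+205/4,90+243/4]))
print('top of left standing grip if z=246', plane('top',[[170+42/4,90+569/4]],246))
E
```

```text
([299.4, 146.7], [296, 145, 7, 4, 23])
([220.0, 150.0], [217, 149, 7, 3, 21])
([341.1, 226.9], [338, 225, 7, 5, 24])
([178.9, 232.4], [176, 230, 6, 5, 16])
[[636.3  -0.  253.1]] [[ 640.2 -165.8  264.4]] [[632.8 163.9 245.8]]
yaw bar 1.2902074517510531 330.29668303891447 tilt -0.05640921160602197
hanger grip [[ 640.78643779 -110.06701343  291.83065371]] short grip [[ 413.19384047 -242.65016865  163.51625848]] hung grip [[635.90340396 109.79638877 276.8346161 ]]
top of left standing grip if z=246 [[404.14128593 232.09498955 246.        ]]
```

The bar is measured: yaw about 1.3°, tilt about 0.057 with the right side up, pivot (636,0,253). I'll push the carton in −y with closed fingers on its left face, leaning the tool back from the bar.

```bash
sed -i "s/'orange':((4,170,120),(14,255,255))/'orange':((4,170,120),(19,255,255))/" h.py; cat >> h.py <<'E'
from scipy.spatial.transform import Rotation as Ro
def Rt(yaw,tilt=0):
    a=np.radians(yaw); B=np.array([[np.cos(a),np.sin(a),0],[np.sin(a),-np.cos(a),0],[0,0,-1.]])
    return Ro.from_rotvec([0,-np.radians(tilt),0]).as_matrix()@B
def plan(*wps):  # (x,y,z,yaw,tilt): rows from the present pose
    s=bot.state(); p,R=np.array(s['tcp_pos']),np.array(s['ee_rot'])
    for w in wps:
        r=np.r_[R.T@(np.array(w[:3])-p)/25,np.degrees(Ro.from_matrix(R.T@Rt(*w[3:])).as_rotvec())/10]; print(np.round(r,2).tolist())
E
python3 - <<'E'
from h import *
plan((330,-480,320,-50,0),(480,-180,340,-15,8),(480,-15,330,1.3,15))
E
```

```text
[-1.01, -3.88, -4.82, -0.0, 0.01, -1.51]
[-9.37, -14.38, -5.6, 0.53, 0.64, -5.0]
[-15.35, -17.16, -5.19, 0.83, 1.36, -6.6]
```

```bash
python3 -m creep '[[[-1,-3.9,-4.8,0,0,-1.5],[-1,-3.9,-4.8,0,0,-1.5],[-1,-3.9,-4.8,0,0,-1.5],[-9.4,-14.4,-5.6,0.5,0.6,-5],[-9.4,-14.4,-5.6,0.5,0.6,-5],[-9.4,-14.4,-5.6,0.5,0.6,-5],[-9.4,-14.4,-5.6,0.5,0.6,-5],[-9.4,-14.4,-5.6,0.5,0.6,-5]]]' 0; python3 - <<'E'
from h import *
plan((480,-15,330,1.3,15),(578,-15,250,1.3,15))
E
```

```text
time: 1.1
tcp_pos: [469.5, -199.3, 338.8]
ee_rot: [[0.957, -0.257, 0.132], [-0.259, -0.966, -0.0], [0.127, -0.034, -0.991]]
contact_force: [0.6, 0.3, 0.3]
grip_width: 0.1
[-1.55, -7.21, 0.4, 0.09, 0.74, -1.63]
[1.79, -8.11, 4.09, 0.09, 0.74, -1.63]
```

```bash
python3 -m creep '[[[-1.5,-7.2,0.4,0.1,0.7,-1.6],[-1.5,-7.2,0.4,0.1,0.7,-1.6],[-1.5,-7.2,0.4,0.1,0.7,-1.6],[-1.5,-7.2,0.4,0.1,0.7,-1.6],[1.8,-8.1,4.1,0.1,0.7,-1.6],[1.8,-8.1,4.1,0.1,0.7,-1.6],[1.8,-8.1,4.1,0.1,0.7,-1.6],[1.8,-8.1,4.1,0.1,0.7,-1.6]]]'; python3 - <<'E'
from h import *
plan((578,-15,52,1.3,15),(578,-40,52,1.3,15),(578,-80,52,1.3,15))
im=snap('side','side1')
for c in('orange','yellow','red'): print(c,blobs(im,c))
cv2.imwrite('pics/side1c.png',cv2.resize(im[120:300,200:440,::-1],(800,600),interpolation=cv2.INTER_CUBIC))
E
```

```text
time: 2.1
tcp_pos: [577.6, -18.2, 249.2]
ee_rot: [[0.968, 0.017, 0.25], [0.017, -1.0, 0.002], [0.25, 0.003, -0.968]]
contact_force: [-0.7, 0.0, -0.3]
grip_width: 0.3
[-1.96, -0.15, 7.64, -0.01, 0.05, -0.03]
[-1.97, 0.85, 7.64, -0.01, 0.05, -0.03]
[-2.0, 2.45, 7.64, -0.01, 0.05, -0.03]
orange [([209.6, 149.9], [208, 145, 4, 11, 27]), ([293.2, 169.1], [291, 164, 5, 13, 41]), ([238.5, 232.1], [237, 226, 4, 13, 47])]
yellow [([370.3, 180.4], [348, 174, 46, 14, 252]), ([297.4, 184.4], [295, 182, 6, 6, 24]), ([24.9, 254.9], [19, 253, 14, 5, 37]), ([314.0, 299.0], [306, 286, 19, 28, 299])]
red [([0.8, 116.8], [0, 109, 4, 15, 25]), ([281.3, 163.9], [278, 161, 8, 8, 36]), ([330.7, 182.5], [325, 177, 12, 13, 110]), ([2.7, 199.6], [1, 197, 4, 7, 22]), ([332.2, 262.8], [325, 252, 16, 21, 206])]
```

View pics/side1c.png

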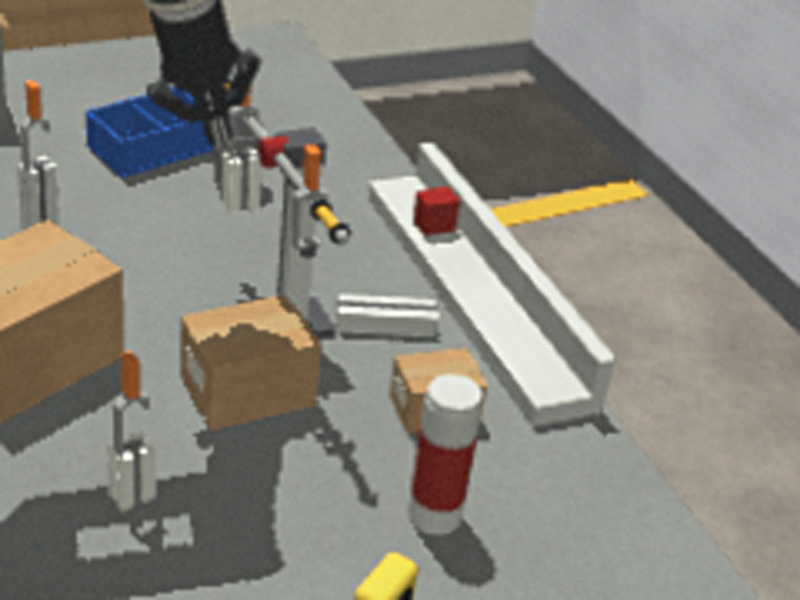

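The side view (crop from 200,120, x3.33) shows the tall piece at left with its grip at (33,100) and the standing short at (131,375). Both shanks face the robot. The carton is at (250,360), and the tape and can are clear of the push. Next I go down and push.

```bash
python3 -m creep '[[[-1,-0.1,3.8,0,0,0],[-1.5,-0.1,5.7,0,0,0],[-2,-0.1,7.6,0,0,0],[-2,-0.1,7.6,0,0,0],[-2,-0.1,7.6,0,0,0],[-2,0.5,7.6,0,0,0],[-2,1.0,7.6,0,0,0],[-2,1.3,7.6,0,0,0]]]'; python3 -m creep '[[[0,0.5,0,0,0,0],[0,1,0,0,0,0],[-0.02,1.5,0,0,0,0],[-0.03,2,0,0,0,0],[-0.04,2.5,0,0,0,0],[-0.05,3,0,0,0,0],[-0.05,3,0,0,0,0]]]'; python3 - <<'E'
from h import *
im=snap('top','top2')
for ce,s in blobs(im,'brown',150):
    x,y,w,h,a=s
    if 270<ce[0]<400 and ce[1]>130: 
        m=np.zeros(im.shape[:2],np.uint8); m[y:y+h,x:x+w]=mask(im,'brown')[y:y+h,x:x+w]; b=cv2.boxPoints(cv2.minAreaRect(cv2.findNonZero(m)));P=plane('top',b,90);print(ce,s,P[:,:2].round().tolist(),P.mean(0).round(1))
print(bot.state()['time'])
E
```

```text
time: 3.15
tcp_pos: [580.0, -51.0, 56.0]
ee_rot: [[0.966, 0.017, 0.256], [0.017, -1.0, 0.001], [0.256, 0.003, -0.967]]
contact_force: [0.3, 5.3, 6.5]
grip_width: 0.1
time: 4.03
tcp_pos: [578.6, -126.9, 53.2]
ee_rot: [[0.967, 0.016, 0.253], [0.016, -1.0, 0.001], [0.253, 0.003, -0.968]]
contact_force: [0.2, -0.2, -0.2]
grip_width: -0.3
[320.7, 169.0] [298, 151, 41, 40, 928] [[641.0, -114.0], [670.0, -216.0], [539.0, -251.0], [510.0, -149.0]] [ 590.  -182.6   90. ]
4.075
```

The carton turned to about 16° because I pushed short of its centre. I back off, lean the tool further and push again nearer its back edge to turn it straight.

```bash
python3 - <<'E'
from h import *
print('can base',plane('side',[[331,274]],0))
plan((572,-100,54,1.3,15),(606,-98,60,1.3,24),(603,-135,60,1.3,24),(596,-200,60,1.3,24))
E
```

```text
can base [[ 716.54399255 -350.6646706     0.        ]]
[-0.22, -1.05, -0.1, -0.01, 0.04, -0.04]
[1.16, -1.11, 0.01, -0.03, 0.94, -0.04]
[1.02, 0.37, -0.02, -0.03, 0.94, -0.04]
[0.7, 2.96, -0.09, -0.03, 0.94, -0.04]
```

```bash
python3 -m creep '[[[-0.2,-1,-0.1,0,0,0],[-0.2,-1,-0.1,0,0,0],[1.1,-1.1,0,0,0.9,0],[1.1,-1.1,0,0,0.9,0],[1.1,-1.1,0,0,0.9,0],[1,0.0,0,0,0.9,0],[1,0.4,0,0,0.9,0],[0.95,0.8,0,0,0.9,0]]]'; python3 -m creep '[[[-0.05,0.5,0,0,0,0],[-0.1,1,0,0,0,0],[-0.15,1.4,0,0,0,0],[-0.15,1.4,0,0,0,0]]]'; python3 - <<'E'
from h import *
im=snap('top','top3')
for ce,s in blobs(im,'brown',150):
    x,y,w,h,a=s
    if 270<ce[0]<400 and ce[1]>130: 
        m=np.zeros(im.shape[:2],np.uint8); m[y:y+h,x:x+w]=mask(im,'brown')[y:y+h,x:x+w]; b=cv2.boxPoints(cv2.minAreaRect(cv2.findNonZero(m)));P=plane('top',b,90);print(ce,s,P[:,:2].round().tolist(),P.mean(0).round(1))
cv2.imwrite('pics/top3c.png',cv2.resize(im[100:250,250:450,::-1],(800,600),interpolation=cv2.INTER_CUBIC))
E
```

```text
time: 5.08
tcp_pos: [601.8, -144.8, 59.5]
ee_rot: [[0.916, 0.018, 0.4], [0.017, -1.0, 0.005], [0.4, 0.002, -0.917]]
contact_force: [1.0, 4.4, 4.7]
grip_width: 0.2
time: 5.58
tcp_pos: [599.8, -180.5, 59.2]
ee_rot: [[0.915, 0.017, 0.402], [0.017, -1.0, 0.004], [0.402, 0.003, -0.916]]
contact_force: [-1.3, 3.9, 8.8]
grip_width: 0.1
[337.8, 169.0] [313, 149, 44, 43, 944] [[652.0, -158.0], [686.0, -262.0], [539.0, -308.0], [505.0, -205.0]] [ 595.4 -233.3   90. ]
```

View pics/top3c.png

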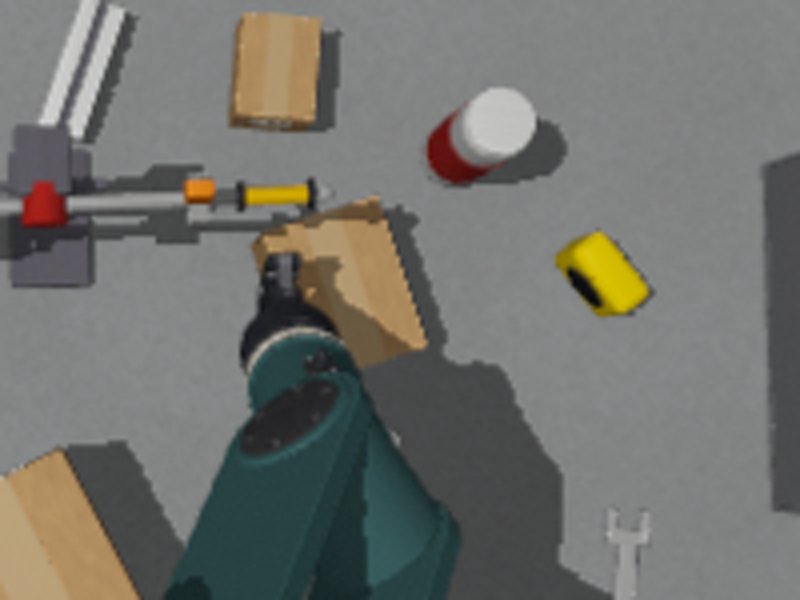

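The carton still sits at about 16°: corners near (626,-164), (660,-265) and (539,-300), centre about 231 mm along the bar. Its back left corner is still under the yellow place, so I push that corner on.

```bash
python3 - <<'E'
from h import *
plan((596,-135,60,1.3,24),(618,-135,60,1.3,26),(618,-160,60,1.3,26),(618,-208,60,1.3,26))
E
```

```text
[-0.1, -1.82, -0.08, -0.02, 0.03, -0.03]
[0.71, -1.81, 0.27, -0.03, 0.23, -0.03]
[0.69, -0.81, 0.27, -0.03, 0.23, -0.03]
[0.66, 1.11, 0.26, -0.03, 0.23, -0.03]
```

```bash
python3 -m creep '[[[-0.1,-1.8,-0.1,0,0,0],[-0.1,-1.8,-0.1,0,0,0],[0.7,-1.8,0.25,0,0.2,0],[0.7,-1.8,0.25,0,0.2,0],[0.7,-0.8,0.25,0,0.2,0],[0.7,-0.3,0.25,0,0.2,0],[0.7,0.2,0.25,0,0.2,0],[0.65,0.6,0.25,0,0.2,0]]]'; python3 -m creep '[[[0,0.3,0,0,0,0],[0,0.6,0,0,0,0],[0,0.6,0,0,0,0],[-0.5,-2,-0.1,0,0,0],[-4,-2,-0.5,0,0,0],[-4,-2,-4,0,0,0],[-4,-2,-8,0,0,0],[-4,-2,-9,0,0,0]]]';  python3 - <<'E'
from h import *
im=snap('top','top4')
for ce,s in blobs(im,'brown',150):
    x,y,w,h,a=s
    if 270<ce[0]<400 and ce[1]>130: 
        m=np.zeros(im.shape[:2],np.uint8); m[y:y+h,x:x+w]=mask(im,'brown')[y:y+h,x:x+w]; b=cv2.boxPoints(cv2.minAreaRect(cv2.findNonZero(m)));P=plane('top',b,90);print(ce,s,P[:,:2].round().tolist(),P.mean(0).round(1))
E
```

```text
time: 6.62
tcp_pos: [616.3, -194.8, 58.9]
ee_rot: [[0.902, 0.017, 0.432], [0.016, -1.0, 0.006], [0.432, 0.002, -0.902]]
contact_force: [0.5, 4.4, 4.5]
grip_width: -0.0
time: 7.62
tcp_pos: [444.7, -147.2, 187.4]
ee_rot: [[0.903, 0.017, 0.43], [0.016, -1.0, 0.005], [0.43, 0.003, -0.903]]
contact_force: [2.2, -1.0, 1.2]
grip_width: -0.0
[344.7, 173.5] [324, 151, 43, 45, 1382] [[633.0, -201.0], [659.0, -311.0], [531.0, -340.0], [504.0, -231.0]] [ 581.5 -270.9   90. ]
```

The carton now stands clear: 270 mm along the bar, left edge at about −201. Next I measure both standing pieces, position and yaw.

```bash
python3 - <<'E'
from h import *
im=cv2.imread('pics/top0.png'); 
a=cv2.resize(im[215:245,160:200],(400,300),interpolation=cv2.INTER_CUBIC); b=cv2.resize(im[210:240,322:362],(400,300),interpolation=cv2.INTER_CUBIC)
s=cv2.imread('pics/side1.png'); c=cv2.resize(s[142:187,195:225],(200,300),interpolation=cv2.INTER_CUBIC); d=cv2.resize(s[222:276,224:260],(200,300),interpolation=cv2.INTER_CUBIC)
e=np.hstack([c,np.zeros((300,400,3),np.uint8),d]); cv2.imwrite('pics/pieces.png',np.vstack([np.hstack([a,b]),e]))
print('long grip',tri([209.6,149.9],[178.9,232.4]),'short grip',tri([238.5,232.1],[341.1,226.9]))
E
```

```text
long grip [[404.97230572 242.16141657 218.68923561]] short grip [[ 413.42593269 -243.5700403   164.19466305]]
```

View pics/pieces.png

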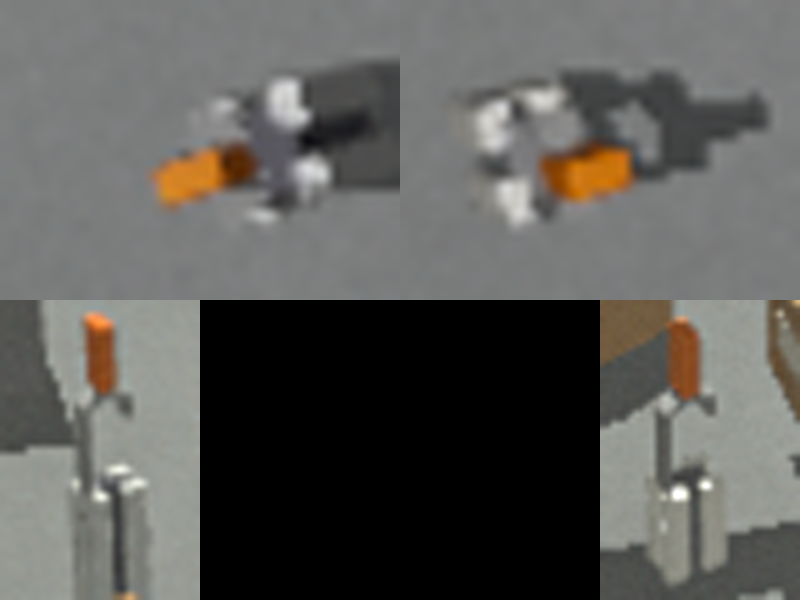

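Long piece (left): bright grip face at crop (187,178), turned about +18°. Short piece (right): grip face at (598,172), about +12°. Both hooks' shanks face the robot, as the job needs.

```bash
python3 - <<'E'
from h import *
print('long top',tri([195+98/6.67-.5,142+20/6.67],[177.7,231.8+.3]),plane('top',[[178,232.2]],246))
print('short top',tri([238.5,226.2],[341.3,226.7]),plane('top',[[341.3,226.7]],186))
# body base / top check in side view
print('proj long base, top, gripbot', proj('side',[[404,238,0],[404,238,130],[404,238,200],[404,238,246]]).round(1).tolist())
print('proj short', proj('side',[[413,-243,0],[413,-243,70],[413,-243,140],[413,-243,186]]).round(1).tolist())
plan((405,60,330,10,0),(404,238,330,18,0))
E
```

```text
long top [[405.78331842 240.84873264 241.79294177]] [[404.31791924 239.33585876 246.        ]]
short top [[ 414.85988672 -240.17700224  185.75722813]] [[ 414.20835196 -239.96290606  186.        ]]
proj long base, top, gripbot [[211.0, 194.2], [209.7, 168.8], [209.0, 154.3], [208.5, 144.4]]
proj short [[238.4, 268.6], [238.2, 253.6], [238.0, 237.7], [237.9, 226.8]]
[1.11, -8.3, -5.58, 0.26, -2.58, -0.87]
[1.22, -15.42, -5.61, 0.44, -2.56, -1.66]
```

```bash
python3 -m creep '[[[1.1,-2,-5.6,0.1,-1,0],[1.1,-2,-5.6,0.1,-1,0],[1.1,-8.3,-5.6,0.3,-2.6,-0.9],[1.1,-8.3,-5.6,0.3,-2.6,-0.9],[1.1,-8.3,-5.6,0.3,-2.6,-0.9],[1.2,-15.4,-5.6,0.4,-2.6,-1.7],[1.2,-15.4,-5.6,0.4,-2.6,-1.7],[1.2,-15.4,-5.6,0.4,-2.6,-1.7]]]' 60; python3 - <<'E'
from h import *
plan((405,240,290,18,0),(405,240,214,18,0))
E
```

```text
time: 8.68
tcp_pos: [406.2, 239.8, 325.0]
ee_rot: [[0.949, 0.315, -0.009], [0.315, -0.949, -0.002], [-0.01, -0.001, -1.0]]
contact_force: [1.3, -0.4, -0.4]
grip_width: 59.8
[-0.03, -0.02, 1.4, -0.01, 0.05, 0.04]
[-0.0, -0.02, 4.44, -0.01, 0.05, 0.04]
```

```bash
python3 -m creep '[[[0,0,1.4,0,0.05,0],[0,0,2.4,0,0.05,0],[0,0,3.4,0,0.05,0],[0,0,4.4,0,0.05,0],[0,0,4.4,0,0.05,0],[0,0,4.4,0,0.05,0]]]' && python3 -m creep '[[[0,0,0,0,0,0],[0,0,0,0,0,0],[0,0,0,0,0,0],[0,0,0,0,0,0],[0,0,0,0,0,0],[0,0,-0.4,0,0,0],[0,0,-1.2,0,0,0],[0,0,-1.2,0,0,0]]]' 0 70;  python3 - <<'E'
from h import *
S=snap('side','side5');T=snap('top','top5')
a=cv2.resize(S[110:200,180:300,::-1],(400,300),interpolation=cv2.INTER_CUBIC);b=cv2.resize(T[170:260,150:270,::-1],(400,300),interpolation=cv2.INTER_CUBIC)
cv2.imwrite('pics/grasp5.png',np.hstack([a,b])); print(blobs(S,'orange',4))
E
```

```text
time: 9.43
tcp_pos: [405.9, 237.4, 215.9]
ee_rot: [[0.949, 0.314, -0.001], [0.314, -0.949, 0.001], [-0.001, -0.001, -1.0]]
contact_force: [0.8, 0.7, 0.2]
grip_width: 60.1
time: 10.42
tcp_pos: [406.7, 237.8, 247.0]
ee_rot: [[0.949, 0.314, 0.001], [0.314, -0.949, 0.002], [0.002, -0.002, -1.0]]
contact_force: [-0.2, 0.5, 1.4]
grip_width: -0.3
[([272.6, 145.2], [272, 140, 3, 12, 23]), ([209.7, 149.7], [208, 145, 4, 11, 23]), ([293.3, 169.2], [292, 164, 4, 13, 39]), ([238.7, 232.1], [236, 226, 6, 13, 55])]
```

View pics/grasp5.png

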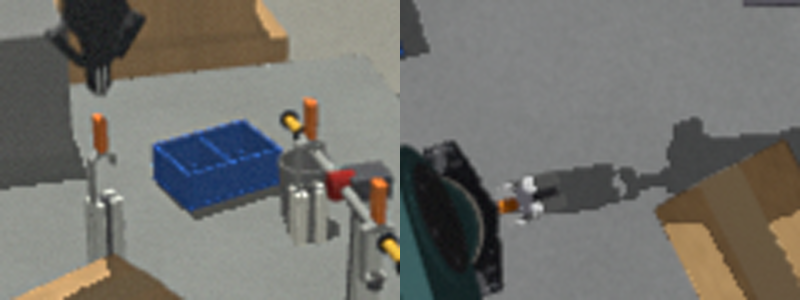

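The grip closed on nothing (width −0.3). In the side view the fingertips show at crop (100,92), about 8 px above the untouched grip at (100,133), although the state puts them below its top. I'll compare the reported TCP with where the fingers appear in all the pictures.

```bash
python3 - <<'E'
from h import *
def pr(n,p,R=Rt(0),d=8): return proj(n,[np.array(p)+d*R[:,2]]).round(1).tolist()
print('start tip side',pr('side',[252.5,-543.5,199.4]),'top',pr('top',[252.5,-543.5,199.4]))
print('side1 tip',pr('side',[577.6,-18.2,249.2],Rt(1.3,15)))
print('side5 tip',pr('side',[406.7,237.8,247.0]))
print('top3 tip',pr('top',[599.8,-180.5,59.2],Rt(1.3,24)))
s0=cv2.imread('pics/side0.png');s1=cv2.imread('pics/side1.png');s5=cv2.imread('pics/side5.png');t0=cv2.imread('pics/top0.png')
z=lambda im,x,y:cv2.resize(im[y:y+45,x:x+60],(400,300),interpolation=cv2.INTER_CUBIC)
cv2.imwrite('pics/tips.png',np.vstack([np.hstack([z(s0,180,260),z(s1,235,135)]),np.hstack([z(s5,180,115),z(t0,430,270)])]))
E
```

```text
start tip side [[204.4, 305.2]] top [[445.5, 281.1]]
side1 tip [[267.7, 171.1]]
side5 tip [[209.2, 145.9]]
top3 tip [[315.4, 168.1]]
```

View pics/tips.png

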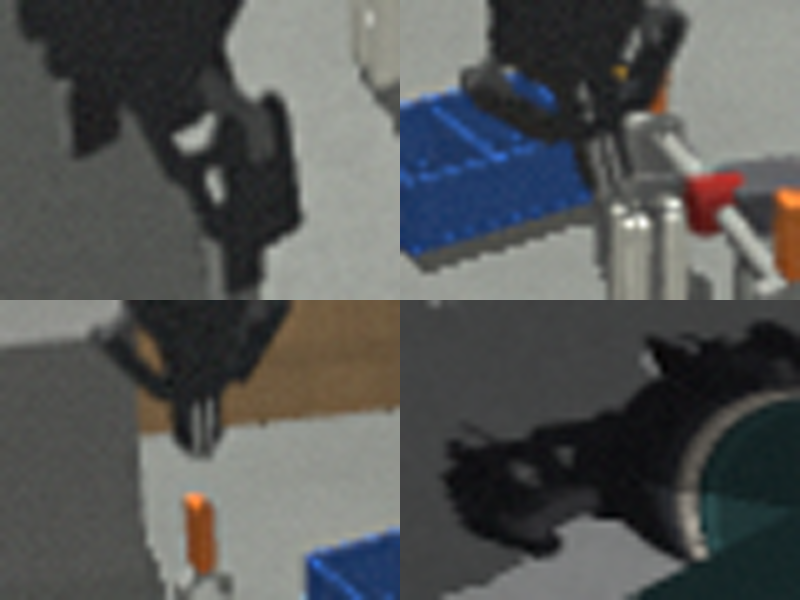

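The fingertips show 6–7 px above their predicted spot in both side1 and side5, so they really sit about 34 mm higher than the state says, while x and y agree. That also explains the weak hold on the carton's upper edge. I'll retry about 34 mm lower with the fingers straddling the grip, watching force and width.

```bash
python3 -m creep '[[[0,0,0,0,0,0],[0,0,0,0,0,0],[0,0,0,0,0,0],[0,0,0.7,0,0,0],[0,0,1.4,0,0,0],[0,0,2.0,0,0,0],[0,0,2.5,0,0,0],[0,0,2.5,0,0,0]]]' 60 && python3 -m creep '[[[0,0,0,0,0,0],[0,0,0,0,0,0],[0,0,0,0,0,0],[0,0,0,0,0,0],[0,0,0,0,0,0],[0,0,0,0,0,0]]]' 0 70
```

```text
time: 11.52
tcp_pos: [404.5, 237.0, 181.8]
ee_rot: [[0.949, 0.314, -0.004], [0.314, -0.949, -0.0], [-0.004, -0.001, -1.0]]
contact_force: [0.9, 0.2, 0.8]
grip_width: 59.8
time: 12.28
tcp_pos: [405.9, 237.6, 183.4]
ee_rot: [[0.949, 0.314, -0.001], [0.314, -0.949, 0.001], [-0.0, -0.002, -1.0]]
contact_force: [0.6, 0.4, 6.0]
grip_width: 10.7
```

Width 10.7 mm, so the grip is held. Lift and check.

```bash
python3 -m creep '[[[0,0,-0.4,0,0,0],[0,0,-1,0,0,0],[0,0,-2,0,0,0],[0,0,-3,0,0,0],[0,0,-3,0,0,0],[0,0,-3,0,0,0]]]';  python3 - <<'E'
from h import *
S=snap('side','side6')
cv2.imwrite('pics/grasp6.png',cv2.resize(S[90:210,170:330,::-1],(800,600),interpolation=cv2.INTER_CUBIC)); print(blobs(S,'orange',3))
E
```

```text
time: 13.02
tcp_pos: [404.7, 237.0, 257.1]
ee_rot: [[0.949, 0.314, -0.003], [0.314, -0.949, 0.0], [-0.003, -0.001, -1.0]]
contact_force: [0.1, 0.0, -4.1]
grip_width: 11.1
[([209.4, 133.2], [208, 127, 3, 13, 20]), ([272.6, 145.4], [272, 140, 2, 12, 21]), ([293.3, 169.3], [292, 164, 4, 13, 39]), ([238.7, 232.0], [236, 226, 6, 13, 53])]
```

View pics/grasp6.png

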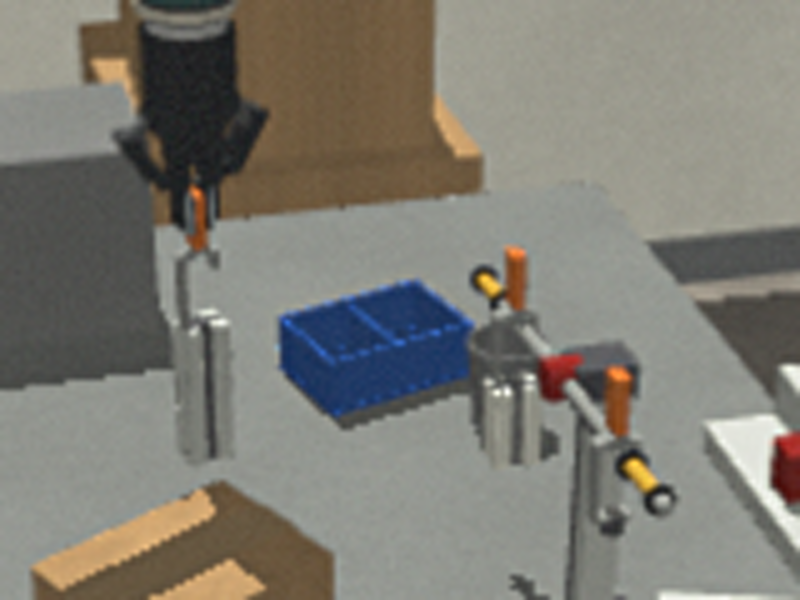

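The long piece hangs upright in the grip, its top at crop (197,190), force −4.1 N. Its seat is 11.6 mm above the reported TCP. The plan is to cross in front of the bar with the bar's height between the body top and the hook tip, then move in +x.

```bash
python3 - <<'E'
from h import *
plan((470,180,293,12,0),(540,100,293,1.3,0),(540,-165,293,1.3,0))
E
```

```text
[1.77, 2.98, -1.46, -0.01, 0.02, 0.63]
[3.42, 6.9, -1.47, -0.0, 0.02, 1.7]
[0.09, 16.96, -1.47, -0.0, 0.02, 1.7]
```

```bash
python3 -m creep '[[[0.9,1.5,-1,0,0,0.3],[1.8,3,-1.5,0,0,0.6],[2.6,5,-1.5,0,0,1.2],[3.4,6.9,-1.5,0,0,1.7],[2.7,8.9,-1.5,0,0,1.7],[2,11,-1.5,0,0,1.7],[1.4,13,-1.5,0,0,1.7],[0.7,15,-1.5,0,0,1.7]]]' && python3 - <<'E'
from h import *
plan((540,-165,293,1.3,0),(600,-165,293,1.3,0))
E
```

```text
time: 14.08
tcp_pos: [539.1, -114.8, 293.1]
ee_rot: [[1.0, 0.023, -0.004], [0.023, -1.0, 0.002], [-0.004, -0.002, -1.0]]
contact_force: [1.5, 0.5, -4.0]
grip_width: 11.0
[-0.01, 2.01, 0.0, -0.01, 0.03, 0.0]
[2.39, 2.06, -0.01, -0.01, 0.03, 0.0]
```

```bash
python3 -m creep '[[[0,1,0,0,0,0],[0,2,0,0,0,0],[0,2,0,0,0,0],[1.2,2,0,0,0,0],[2.3,2,0,0,0,0],[2.3,2,0,0,0,0],[2.3,2,0,0,0,0]]]' && python3 - <<'E'
from h import *
S=snap('side','side7');print(blobs(S,'orange',3),blobs(S,'yellow',5))
print('expect grip centre',proj('side',[bot.state()['tcp_pos']+np.array([0,0,11.6+28])]),'place',proj('side',[640,-165,262]))
cv2.imwrite('pics/app7.png',cv2.resize(S[120:240,230:390,::-1],(800,600),interpolation=cv2.INTER_CUBIC))
plan((640,-165,293,1.3,0),(640,-165,275,1.3,0))
E
```

```text
time: 14.95
tcp_pos: [597.5, -161.1, 293.4]
ee_rot: [[1.0, 0.024, -0.005], [0.024, -1.0, 0.002], [-0.005, -0.002, -1.0]]
contact_force: [-0.3, -1.0, -3.9]
grip_width: 11.0
[([272.6, 141.9], [272, 140, 3, 5, 11]), ([288.0, 168.4], [286, 161, 4, 15, 33]), ([293.5, 170.5], [292, 164, 4, 13, 31]), ([238.5, 231.9], [236, 226, 5, 13, 51])] [([266.7, 146.3], [265, 145, 4, 4, 12]), ([370.4, 180.3], [348, 174, 46, 14, 250]), ([297.4, 184.4], [295, 182, 6, 6, 24]), ([24.9, 255.1], [19, 253, 14, 5, 40]), ([313.9, 299.1], [306, 286, 19, 28, 298])]
expect grip centre [[286.36443424 167.936588  ]] place [[297.33076408 185.08484944]]
[1.7, 0.19, 0.02, -0.01, 0.02, 0.0]
[1.7, 0.19, 0.74, -0.01, 0.02, 0.0]
```

View pics/app7.png

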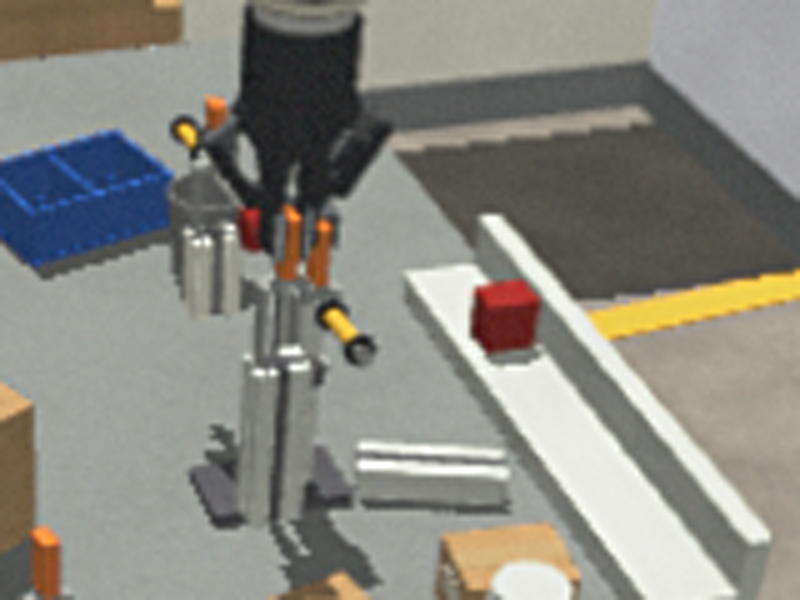

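The long piece stands 40 mm before the bar, its grip at (288,243) in the crop. The bar end and place (340,322) are level with the gap between hook tip and body top, as planned. I move in and lower slowly.

```bash
python3 -m creep '[[[0.6,0.2,0,0,0,0],[1.2,0.2,0,0,0,0],[1.6,0.2,0,0,0,0],[1.6,0.2,0,0,0,0],[1.6,0.2,0,0,0,0]]]' && python3 -m creep '[[[0,0,0.3,0,0,0],[0,0,0.6,0,0,0],[0,0,0.9,0,0,0],[0,0,1.2,0,0,0],[0,0,1.2,0,0,0]]]' && python3 - <<'E'
from h import *
S=snap('side','side8');print(blobs(S,'orange',3),blobs(S,'yellow',5))
plan((640,-165,250,1.3,0),(640,-165,235,1.3,0))
E
```

```text
time: 15.62
tcp_pos: [638.3, -166.0, 294.2]
ee_rot: [[1.0, 0.023, -0.003], [0.023, -1.0, 0.001], [-0.003, -0.001, -1.0]]
contact_force: [0.1, -0.6, -4.0]
grip_width: 10.8
time: 16.25
tcp_pos: [637.9, -165.9, 263.4]
ee_rot: [[1.0, 0.023, -0.004], [0.023, -1.0, 0.001], [-0.004, -0.001, -1.0]]
contact_force: [-0.3, 0.7, -3.2]
grip_width: 11.1
[([272.5, 145.2], [271, 140, 4, 12, 25]), ([299.3, 175.0], [297, 169, 5, 14, 31]), ([292.0, 171.5], [292, 170, 1, 4, 4]), ([238.5, 231.9], [236, 226, 5, 13, 51])] [([267.1, 146.4], [265, 145, 5, 4, 15]), ([370.3, 180.3], [348, 174, 46, 14, 249]), ([298.3, 185.9], [297, 185, 4, 3, 9]), ([25.0, 255.0], [19, 253, 14, 5, 38]), ([314.0, 299.1], [305, 286, 20, 28, 297])]
[0.07, -0.04, 0.56, -0.01, 0.02, 0.0]
[0.07, -0.04, 1.16, -0.01, 0.02, 0.0]
```

```bash
python3 -m creep '[[[0,0,0.2,0,0,0],[0,0,0.4,0,0,0],[0,0,0.6,0,0,0],[0,0,0.8,0,0,0],[0,0,0.8,0,0,0]]]' && python3 -m creep '[[[0,0,0.15,0,0,0],[0,0,0.3,0,0,0],[0,0,0.45,0,0,0],[0,0,0.45,0,0,0],[0,0,0.45,0,0,0]]]'
```

```text
time: 16.92
tcp_pos: [638.6, -166.1, 244.1]
ee_rot: [[1.0, 0.023, -0.002], [0.023, -1.0, 0.001], [-0.002, -0.001, -1.0]]
contact_force: [0.5, -0.6, -1.7]
grip_width: 11.0
time: 17.55
tcp_pos: [638.7, -165.9, 233.3]
ee_rot: [[1.0, 0.023, -0.002], [0.023, -1.0, 0.001], [-0.002, -0.001, -1.0]]
contact_force: [2.7, -0.4, -0.2]
grip_width: 11.1
```

```bash
python3 -m creep '[[[0,0,0.1,0,0,0],[0,0,0.18,0,0,0],[0,0,0.18,0,0,0]]]' && python3 -m creep '[[[0,0,0,0,0,0],[0,0,0,0,0,0],[0,0,0,0,0,0],[0,0,0,0,0,0],[0,0,0,0,0,0]]]' 50 && python3 - <<'E'
from h import *
S=snap('side','side9');o=blobs(S,'orange',3);print(o,blobs(S,'yellow',5),blobs(S,'red',20))
E
```

```text
time: 17.92
tcp_pos: [638.7, -165.8, 228.6]
ee_rot: [[1.0, 0.023, -0.002], [0.023, -1.0, 0.001], [-0.002, -0.001, -1.0]]
contact_force: [2.0, 1.0, -0.4]
grip_width: 10.8
time: 18.55
tcp_pos: [638.4, -166.1, 228.7]
ee_rot: [[1.0, 0.023, -0.002], [0.023, -1.0, 0.001], [-0.002, -0.001, -1.0]]
contact_force: [0.3, -0.6, 0.5]
grip_width: 50.1
[([273.2, 141.6], [272, 136, 3, 12, 27]), ([296.3, 182.5], [293, 175, 7, 17, 55]), ([238.5, 231.9], [236, 226, 5, 13, 51])] [([267.6, 140.2], [266, 138, 4, 6, 17]), ([370.4, 180.3], [348, 174, 46, 14, 249]), ([298.5, 193.9], [297, 193, 4, 3, 8]), ([24.9, 255.0], [19, 253, 14, 5, 38]), ([314.0, 299.1], [305, 286, 20, 28, 297])] [([1.8, 114.1], [0, 101, 6, 23, 56]), ([330.7, 182.4], [325, 177, 12, 13, 110]), ([332.3, 262.6], [324, 252, 18, 21, 216])]
```

```bash
python3 -m creep '[[[0,0,-0.6,0,0,0],[0,0,-1.4,0,0,0],[0,0,-2.4,0,0,0],[0,0,-4,0,0,0],[0,0,-5,0,0,0],[-1.5,0,-5.5,0,0,0],[-3,0,-5.5,0,0,0],[-3,0,-5.5,0,0,0]]]' && python3 - <<'E'
from h import *
S=snap('side','side10');T=snap('top','top10');print(blobs(S,'orange',3),blobs(S,'yellow',5)[:3]);print(blobs(T,'yellow',5),blobs(T,'red',20))
cv2.imwrite('pics/hung10.png',np.hstack([cv2.resize(i[:,:,::-1],(400,300),interpolation=cv2.INTER_CUBIC) for i in (S[120:240,230:390],T[90:240,180:380])]))
plan((520,-200,330,1.3,0),(414.5,-239,330,12,0))
E
```

```text
time: 19.6
tcp_pos: [561.9, -167.8, 368.5]
ee_rot: [[1.0, 0.022, -0.001], [0.022, -1.0, -0.0], [-0.001, 0.0, -1.0]]
contact_force: [-0.3, -0.6, -0.3]
grip_width: 50.1
[([273.5, 142.7], [273, 138, 2, 10, 17]), ([295.2, 179.5], [292, 169, 8, 23, 87]), ([238.5, 231.9], [236, 226, 5, 13, 51])] [([370.3, 180.3], [348, 174, 46, 14, 251]), ([298.7, 193.8], [298, 193, 3, 3, 6]), ([24.9, 254.9], [19, 253, 14, 5, 37])]
[([48.5, 33.6], [39, 0, 20, 68, 992]), ([312.6, 149.7], [311, 148, 4, 4, 14]), ([203.1, 151.5], [195, 150, 17, 4, 61]), ([407.6, 173.1], [404, 168, 8, 10, 40])] [([225.0, 76.0], [220, 69, 11, 15, 165]), ([260.5, 151.4], [256, 146, 10, 11, 86])]
[-1.79, 1.24, 1.5, -0.0, 0.0, -0.0]
[-6.05, 2.7, 1.5, -0.0, 0.0, -1.07]
```

View pics/hung10.png

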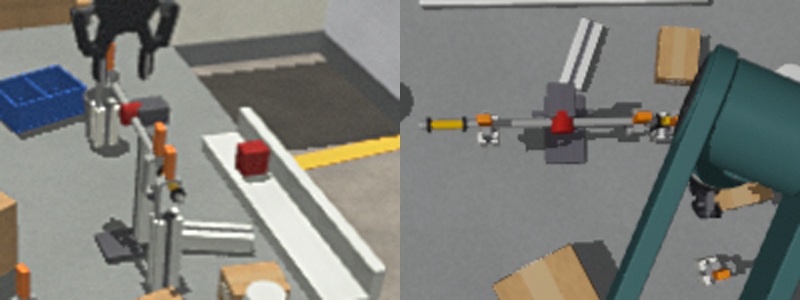

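The long piece hangs on the right place (side panel (165,250), grip at (170,162)), the hanger beside it and the bar dipped right but not at its stop. Now the standing short piece, at top panel (715,270).

```bash
python3 -m creep '[[[-1.8,1.2,0.5,0,0,-0.2],[-4,2,1.5,0,0,-0.6],[-6,2.7,1.5,0,0,-1.1],[-6,2.7,1.5,0,0,-1.1],[-6,2.7,1.5,0,0,-1.1]]]' 60 && python3 - <<'E'
from h import *
plan((414.5,-239.5,200,12,0),(414.5,-239.5,124,12,0))
E
```

```text
time: 20.32
tcp_pos: [416.7, -239.2, 329.6]
ee_rot: [[0.977, 0.212, -0.0], [0.212, -0.977, 0.0], [-0.0, -0.0, -1.0]]
contact_force: [0.0, -0.2, -0.9]
grip_width: 60.1
[-0.08, -0.01, 5.18, -0.0, 0.0, 0.02]
[-0.08, -0.0, 8.22, -0.0, 0.0, 0.02]
```

```bash
python3 -m creep '[[[-0.1,0,2,0,0,0],[-0.1,0,4,0,0,0],[-0.1,0,5.2,0,0,0],[-0.1,0,6.2,0,0,0],[-0.1,0,7.2,0,0,0],[-0.1,0,8.2,0,0,0],[-0.1,0,8.2,0,0,0],[-0.1,0,8.2,0,0,0]]]' && python3 -m creep '[[[0,0,0,0,0,0],[0,0,0,0,0,0],[0,0,0,0,0,0],[0,0,0,0,0,0],[0,0,0,0,0,0],[0,0,0,0,0,0]]]' 0 70
```

```text
time: 21.32
tcp_pos: [413.9, -239.4, 124.7]
ee_rot: [[0.977, 0.214, -0.001], [0.214, -0.977, 0.0], [-0.001, -0.0, -1.0]]
contact_force: [0.5, 0.5, 0.3]
grip_width: 60.0
time: 22.08
tcp_pos: [413.1, -239.7, 124.8]
ee_rot: [[0.977, 0.213, -0.001], [0.213, -0.977, -0.0], [-0.001, 0.0, -1.0]]
contact_force: [0.5, 0.2, 5.2]
grip_width: 10.8
```

```bash
python3 -m creep '[[[0,0,-0.4,0,0,0],[0,0,-1,0,0,0],[0,0,-2,0,0,0],[0,0,-3.5,0,0,0],[0,0,-5,0,0,0],[0,0,-6.5,0,0,0],[0,0,-6.5,0,0,0]]]';  python3 - <<'E'
from h import *
S=snap('side','side11'); print(blobs(S,'orange',3),blobs(S,'yellow',4))
print(proj('side',[bot.state()['tcp_pos']+np.array([0,0,11.6+28])]))
plan((414.5,-239.5,330,1.3,0),(480,-120,330,1.3,0),(520,50,322,1.3,0),(540,165,322,1.3,0))
E
```

```text
time: 22.95
tcp_pos: [414.3, -240.5, 290.3]
ee_rot: [[0.977, 0.213, 0.003], [0.213, -0.977, -0.004], [0.002, 0.004, -1.0]]
contact_force: [0.6, -1.4, -2.5]
grip_width: 10.9
[([273.1, 141.4], [272, 136, 3, 12, 28]), ([295.2, 179.4], [292, 169, 8, 23, 89]), ([239.5, 189.9], [237, 182, 5, 16, 42])] [([267.6, 140.2], [266, 138, 4, 6, 16]), ([370.3, 180.4], [348, 174, 46, 14, 254]), ([298.7, 193.8], [298, 193, 3, 3, 6]), ([24.8, 255.1], [19, 253, 13, 5, 38]), ([16.5, 257.5], [16, 257, 2, 2, 4]), ([314.0, 299.0], [306, 286, 19, 28, 299])]
[[237.40767632 189.45438942]]
[0.05, 0.01, -1.67, 0.01, -0.0, 1.1]
[3.63, -4.1, -1.68, 0.01, -0.0, 1.1]
[6.64, -10.41, -1.37, 0.01, -0.0, 1.1]
[8.4, -14.73, -1.37, 0.01, -0.0, 1.1]
```

```bash
python3 -m creep '[[[0,0,-1,0,0,0.4],[1.2,-1.3,-1.5,0,0,1.1],[2.4,-2.6,-1.5,0,0,1.1],[3.6,-4.1,-1.5,0,0,1.1],[4.6,-6,-1.4,0,0,1.1],[5.6,-8.2,-1.2,0,0,1.1],[6.6,-10.4,-0.8,0,0,1.1],[7.5,-12.5,-0.5,0,0,1.1]]]' && python3 - <<'E'
from h import *
print('place L',tri([267.6,140.2],[203.1,151.5]))
plan((540,165,302,1.3,0),(590,165,302,1.3,0))
E
```

```text
time: 24.0
tcp_pos: [528.1, 108.0, 296.9]
ee_rot: [[1.0, 0.023, -0.006], [0.023, -1.0, 0.0], [-0.006, -0.001, -1.0]]
contact_force: [0.3, -0.7, -2.2]
grip_width: 11.3
place L [[633.16301063 161.84671211 274.8507638 ]]
[0.53, -2.27, -0.21, -0.0, 0.03, 0.0]
[2.53, -2.22, -0.22, -0.0, 0.03, 0.0]
```

```bash
python3 -m creep '[[[0.3,-1.2,-0.2,0,0,0],[0.5,-2.2,-0.2,0,0,0],[0.5,-2.2,-0.2,0,0,0],[1.5,-2.2,-0.2,0,0,0],[2.5,-2.2,-0.2,0,0,0],[2.5,-2.2,-0.2,0,0,0],[2.5,-2.2,-0.2,0,0,0]]]' && python3 - <<'E'
from h import *
S=snap('side','side12');print(blobs(S,'orange',3),blobs(S,'yellow',4)[:2])
print('expect',proj('side',[bot.state()['tcp_pos']+np.array([0,0,10.2+28])]))
T=snap('top','top12'); print(blobs(T,'yellow',4))
plan((632,164,302,1.3,0))
E
```

```text
time: 24.88
tcp_pos: [589.3, 161.6, 303.0]
ee_rot: [[1.0, 0.022, -0.005], [0.022, -1.0, 0.0], [-0.005, -0.0, -1.0]]
contact_force: [-0.4, 0.2, -2.0]
grip_width: 11.1
[([258.6, 126.9], [258, 121, 2, 12, 19]), ([273.3, 141.7], [272, 136, 3, 12, 27]), ([295.2, 179.1], [292, 169, 8, 23, 79])] [([267.6, 140.2], [266, 138, 4, 6, 16]), ([370.3, 180.3], [348, 174, 46, 14, 253])]
expect [[257.47924641 126.09801281]]
[([48.5, 33.6], [39, 0, 20, 68, 992]), ([312.6, 149.7], [311, 148, 4, 4, 14]), ([207.1, 151.4], [203, 150, 9, 4, 29]), ([400.9, 167.8], [389, 158, 23, 21, 255])]
[1.71, -0.04, 0.06, -0.0, 0.02, -0.0]
```

```bash
python3 -m creep '[[[0.6,-0.1,0,0,0,0],[1.2,-0.1,0,0,0,0],[1.65,-0.1,0,0,0,0],[1.65,-0.1,0,0,0,0],[1.65,-0.1,0,0,0,0]]]' && python3 -m creep '[[[0,0,0.3,0,0,0],[0,0,0.6,0,0,0],[0,0,0.9,0,0,0],[0,0,1.2,0,0,0],[0,0,1.2,0,0,0]]]' && python3 -m creep '[[[0,0,0.2,0,0,0],[0,0,0.4,0,0,0],[0,0,0.6,0,0,0],[0,0,0.6,0,0,0],[0,0,0.6,0,0,0]]]'
```

```text
time: 25.6
tcp_pos: [631.5, 165.9, 303.6]
ee_rot: [[1.0, 0.023, -0.003], [0.023, -1.0, 0.001], [-0.003, -0.001, -1.0]]
contact_force: [-0.3, 0.8, -1.8]
grip_width: 10.8
time: 26.22
tcp_pos: [631.1, 165.8, 272.9]
ee_rot: [[1.0, 0.023, -0.004], [0.023, -1.0, 0.0], [-0.004, -0.001, -1.0]]
contact_force: [0.4, -0.2, -2.7]
grip_width: 11.2
time: 26.85
tcp_pos: [631.7, 165.9, 259.0]
ee_rot: [[1.0, 0.023, -0.002], [0.023, -1.0, 0.001], [-0.002, -0.001, -1.0]]
contact_force: [0.1, 0.1, -0.7]
grip_width: 11.0
```

```bash
python3 -m creep '[[[0,0,0.15,0,0,0],[0,0,0.3,0,0,0],[0,0,0.4,0,0,0],[0,0,0.4,0,0,0],[0,0,0.4,0,0,0]]]' && python3 -m creep '[[[0,0,0,0,0,0],[0,0,0,0,0,0],[0,0,0,0,0,0],[0,0,0,0,0,0],[0,0,0,0,0,0]]]' 50 && python3 -m creep '[[[0,0,-0.6,0,0,0],[0,0,-1.4,0,0,0],[0,0,-2.4,0,0,0],[0,0,-4,0,0,0],[-1.5,0,-5,0,0,0],[-4,0,-5.5,0,0,0],[-7,0,-5.5,0,0,0],[-7,0,-5.5,0,0,0]]]' && python3 - <<'E'
from h import *
S=snap('side','side13');T=snap('top','top13')
print(blobs(S,'orange',3),blobs(S,'yellow',3)); print(blobs(T,'yellow',4),blobs(T,'red',20),blobs(T,'orange',4))
cv2.imwrite('pics/final.png',np.vstack([cv2.resize(i[:,:,::-1],(500,300),interpolation=cv2.INTER_CUBIC) for i in (S[120:240,190:390],T[90:240,160:410])]))
for ce,s in blobs(T,'brown',150): print('brown',ce,s)
E
```

```text
time: 27.48
tcp_pos: [631.9, 166.1, 249.1]
ee_rot: [[1.0, 0.023, -0.002], [0.023, -1.0, 0.001], [-0.002, -0.001, -1.0]]
contact_force: [0.3, 1.5, 0.5]
grip_width: 11.0
time: 28.1
tcp_pos: [631.6, 165.9, 249.0]
ee_rot: [[1.0, 0.023, -0.002], [0.023, -1.0, 0.001], [-0.002, -0.001, -1.0]]
contact_force: [-0.3, -0.1, 0.5]
grip_width: 50.0
time: 29.1
tcp_pos: [453.6, 161.8, 388.7]
ee_rot: [[1.0, 0.024, -0.001], [0.024, -1.0, 0.001], [-0.001, -0.001, -1.0]]
contact_force: [0.1, -0.5, 1.0]
grip_width: 50.0
[([267.3, 137.3], [266, 133, 3, 10, 21]), ([273.1, 143.2], [272, 139, 3, 11, 22]), ([295.5, 175.6], [292, 166, 8, 21, 80])] [([370.3, 180.3], [348, 174, 46, 14, 253]), ([298.8, 189.4], [298, 189, 3, 2, 5]), ([24.9, 255.0], [19, 253, 14, 5, 38]), ([16.5, 257.5], [16, 257, 2, 2, 4]), ([313.9, 299.0], [306, 286, 19, 28, 300])]
[([48.5, 33.7], [39, 0, 20, 69, 994]), ([313.1, 149.2], [311, 147, 5, 5, 19]), ([325.2, 147.8], [325, 147, 2, 3, 4]), ([208.4, 151.9], [207, 151, 4, 3, 11]), ([400.9, 167.8], [389, 158, 23, 21, 254])] [([225.0, 76.0], [220, 69, 11, 15, 164]), ([360.5, 138.2], [357, 131, 10, 13, 67]), ([260.4, 151.5], [256, 146, 10, 11, 89])] [([300.6, 147.3], [297, 145, 8, 5, 32]), ([320.0, 149.0], [315, 147, 10, 5, 43]), ([220.7, 149.8], [218, 148, 7, 5, 29]), ([200.0, 152.8], [196, 151, 8, 5, 34])]
brown [18.2, 156.9] [0, 103, 25, 110, 763]
brown [318.5, 116.7] [307, 103, 23, 29, 565]
brown [345.1, 173.4] [324, 151, 43, 46, 1356]
brown [258.5, 247.7] [226, 213, 65, 71, 2585]
```

View pics/final.png

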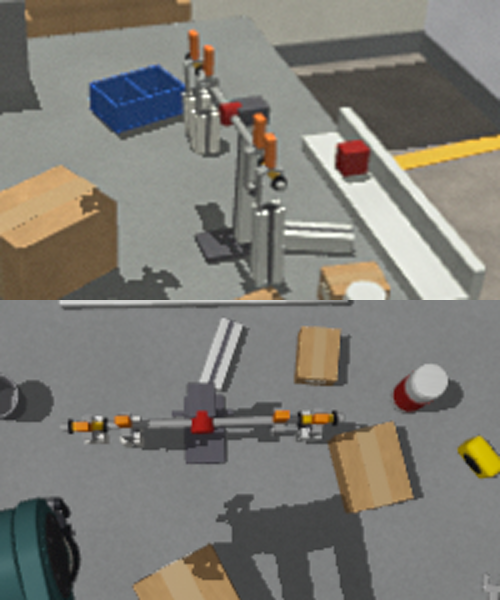

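Everything hangs: side panel shows both short pieces at (195,120), hanger and long piece at (268,240), and the carton in the top panel at (370,467) clear of the right place. Last check: that the bar is level and at rest.

```bash
python3 -m creep '[[[-1,0,0,0,0,0],[-2,0,0,0,0,0],[-2,0,0,0,0,0],[-2,0,0,0,0,0],[-2,0,0,0,0,0],[-2,0,0,0,0,0],[-2,0,0,0,0,0],[-2,0,0,0,0,0]]]' && python3 - <<'E'
from h import *
S=snap('side','side14');T=snap('top','top14')
m=mask(S,'orange'); 
print(blobs(S,'orange',3)); print(m[162:190,290:302]//255)
to=[b[0] for b in blobs(T,'orange',6)]; print(to)
# top-view grip-top centroids + side: tilt from left hung short vs hanger (110 mm each side)
b=cv2.bitwise_and(m,0); l=[b for b in blobs(S,'orange',3) if 270<b[0][0]<280][0]
sub=np.argwhere(m[160:190,290:296]>0); hg=(sub[:,::-1]+[290,160]); print('hanger part',hg.mean(0),hg.min(0),hg.max(0))
for z in (-10,0,10): print(z,proj('side',[[633.8,110,308-z],[638.5,-110,308+z],[633.8,110,262-z],[638.5,-110,262+z]]).round(1).tolist())
E
```

```text
time: 30.2
tcp_pos: [407.1, 160.7, 386.9]
ee_rot: [[1.0, 0.023, -0.002], [0.023, -1.0, 0.001], [-0.002, -0.001, -1.0]]
contact_force: [-0.3, -0.1, -1.1]
grip_width: 50.2
[([267.3, 136.9], [266, 132, 3, 11, 23]), ([273.1, 143.2], [272, 139, 3, 11, 22]), ([295.4, 175.4], [292, 166, 8, 21, 82])]
[[0 0 0 0 0 0 0 0 0 0 0 0]
 [0 0 0 0 0 0 0 0 0 0 0 0]
 [0 0 0 0 0 0 0 0 0 0 0 0]
 [0 0 0 0 0 0 0 0 0 0 0 0]
 [0 0 1 1 1 0 0 0 0 0 0 0]
 [0 0 1 1 1 1 0 0 0 0 0 0]
 [0 0 1 1 1 1 0 0 0 0 0 0]
 [0 0 0 1 1 1 0 0 0 0 0 0]
 [0 0 1 1 1 0 0 0 0 0 0 0]
 [0 0 1 1 1 0 0 0 0 0 0 0]
 [0 0 1 1 1 0 0 0 0 0 0 0]
 [0 0 1 1 1 1 0 0 0 0 0 0]
 [0 0 1 1 1 1 1 1 1 0 0 0]
 [0 0 1 1 1 1 1 1 1 1 0 0]
 [0 0 0 1 1 1 1 1 1 1 0 0]
 [0 0 0 1 1 1 0 1 1 1 0 0]
 [0 0 0 1 1 1 0 1 1 1 0 0]
 [0 0 0 0 0 0 0 1 1 1 0 0]
 [0 0 0 0 0 0 0 1 1 1 0 0]
 [0 0 0 0 0 0 0 1 1 1 0 0]
 [0 0 0 0 0 0 0 1 1 0 0 0]
 [0 0 0 0 0 0 0 1 1 1 0 0]
 [0 0 0 0 0 0 0 1 1 0 0 0]
 [0 0 0 0 0 0 1 1 1 0 0 0]
 [0 0 0 0 0 0 0 1 1 0 0 0]
 [0 0 0 0 0 0 0 0 0 0 0 0]
 [0 0 0 0 0 0 0 0 0 0 0 0]
 [0 0 0 0 0 0 0 0 0 0 0 0]]
[[300.6, 147.3], [320.0, 148.9], [220.7, 149.8], [199.6, 152.5]]
hanger part [293.5        171.93181818] [292 166] [295 178]
-10 [[272.0, 136.0], [292.1, 168.1], [271.6, 146.6], [291.3, 179.4]]
0 [[271.9, 138.3], [292.3, 165.6], [271.5, 148.8], [291.5, 176.9]]
10 [[271.9, 140.6], [292.5, 163.1], [271.4, 151.1], [291.7, 174.5]]
```

The grip tops appear at rows 139 and 166. A level bar predicts 138.3 and 165.6, and a tilt of 0.09 would shift them about 2.4 px. Nothing moved by more than 0.5 px between the last two pictures about 1 s apart, so I hand in.

```bash
python3 -c "
from plant import ticket,bot
print(bot.state()['time'],ticket.sign_off())"
```

```text
the job is handed in; nothing more can be done
30.3 None
```

The job is handed in at 30.3 s. The carton is out from under the bar, then the long profile went on the right place and the standing short one on the left place, and the bar ended level.

- **Carton:** I pushed the middle-sized carton to about 270 mm along the bar. It turned to roughly 12–16° on the way, and its left edge is at about y = −201.
- **Last checks:** In the side view the grip tops of the hanging short piece and the hanger sit where a level bar puts them, to within about 1 px. That is roughly 0.02–0.03 rad. The last two pictures, about 1 s apart, agree to within 0.5 px, and the gripper was well clear of everything.
- **What failed or disagreed:** The first grasp of the long piece closed on nothing. The pictures put the fingertips about 34 mm higher than the reported pose, so I grasped that much lower from then on. Because of the same offset, the pushes met the carton near its top edge, and it took three passes to move it clear.
- **Not measured:** The largest tilt with only the long piece hung I judged from the pictures alone. It looked like the expected 0.12 or so, short of the stop.

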